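Roll a vial into the warmer bay with a paddle

ROBOT

A 7-joint arm with a two-finger parallel gripper is mounted at the origin on a cart in front of the work surface, level with it; the furniture and walls round the work are solid. World frame = base frame: x ahead of the robot, y to its left, z up, the work surface at z = 0. Lengths are in mm, angles in rad, forces in N, time in s.
With the tool pointing down it reaches from about 400 to 875 mm from the base axis. Payload 4.4 kg.
Tool frame: the origin (TCP) lies at the very end of the fingers, on their centre line; the grasp point (between the pads) lies 19 mm behind it; z points along the fingers, y is the direction in which the jaws open and shut (so a half turn about z gives the same grasp; the last joint's range is limited). The gripper opens to 85 mm and grips with 20 to 120 N. Pads are 22 mm wide; open, the fingers measure 114 mm over their backs; the gripper's body (76 mm by 85 mm) begins 54 mm behind the grasp point. The pads swing forward as they close: fully open they stand 13 mm farther back than shut.
Start: joints at [-1.277, 0.628, 0.038, 1.517, -0.027, 0.996, -0.02], TCP at [228.834, 608.402, 231.313] pointing down, gripper open.
Joint ranges: [-3.06, 3.06], [-0.37, 2.12], [-1.25, 1.32], [0.18, 2.47], [-1.1, 4.24], [0.23, 1.98], [-2.94, 2.94]. Speed limits (rad/s): [2.57, 2.57, 3.14, 3.14, 3.14, 3.14, 3.14].

INTERFACE

Orientations are given as [roll, pitch, yaw] about the fixed x, y, z axes, in that order (R = Rz(yaw) Ry(pitch) Rx(roll)).
In Python, from cell import ctrl gives the robot as it stands. The module is installed in compiled form; this text tells all that it offers.
- The arm moves only by the shell command python3 -m jog 'ROWS'. ROWS is text: rows parted by semicolons, each of 7 numbers parted by spaces: the shift along the tool's x, y, z in mm, then the turn, a rotation vector about the tool's x, y, z in degrees, then the opening, from -1 (shut) to 1 (fully open). In form: x y z wx wy wz claw; .... A call has 1 to 8 rows; each row is the pose to reach, as a shift and turn from the pose commanded when the call began, along the tool's axes at that moment; what a row does not reach only later rows make up. A row lasts 1/8 s, in which the tool goes at most 62.5 mm and 10.7 degrees, less where a joint would pass 70% of its speed; a pose out of reach is approached as far as the arm can. A call with a gripper value outside its range is refused whole. The fingers move at their own pace and stop on an object; the grip force is fixed at half the most. Time passes only in rows, so rows that repeat a pose let the fingers close. It gives the time, the measured TCP pose, the force and the opening at its end, in the units of the state.
- ctrl.read_state(): the state, without advancing time (a new reading comes with each control period).
- ctrl.get_image(name): name is "scene" or "top"; returns a dict with "image" (400x640x3 uint8, red, green, blue), "z_map" (400x640 float32, mm along the optical axis (not along the pixel's ray), 0 where there is no reading), "vertical_fov" (degrees; the focal length in pixels is half the picture's height over the tangent of half this angle, whatever the lens; pixels are square), "cx", "cy" (the principal point, pixels), "extrinsics" (4x4, takes a point from world to camera coordinates). Camera axes: x right, y down, z forward; pixel columns grow to the right and rows downward; lengths in mm; the calibration is good to about 2 mm. A picture is of the moment at which its call begins.
- ctrl.finish_job(): hands the job in, once; it reports no verdict.
The state is a dict: "clock": time; "qpos": joint angles; "qd": joint speeds; "tau": joint torques, N m; "eef_pos": TCP position; "tool_rot": TCP orientation; "force": force on the tool from outside, world axes, zero at the start; "torque": the same for the moment, N m; "width": finger opening in mm.
Only numpy, scipy, OpenCV 4.12 (cv2) and the standard library are available. Lean on these libraries where they do the work, as an engineer would, in place of code of your own. Each camera call takes 0.05 s, during which the arm holds its last target.

TASK

Take the little white paddle out of its stand and use it to roll the glass vial gently up the track, under the swing gate and against the sprung pad of the warmer, until the gate has dropped shut behind the vial and keeps it there. The glass may only be touched with the paddle, and a hard shove breaks it. Then put the paddle back upright in its stand and leave the other things alone.

Things in the scene. Friction and masses are not known exactly. Their poses are not given: they have to be found in the camera images.
- paddle: Hand paddle standing loose in its stand, 94 mm high, 70 g. Origin: middle of the shoe's underside; x points out of the shoe's front (pushing) face, z up. White shoe 38 x 30 x 14 mm (x, y, z); a stem 10 x 20 mm rises from its rear, centred at x = -11 mm.
- paddle_handle (a point): Middle of the paddle's grey handle block, at x = -11, y = 0, z = 72 mm of the paddle. The block is 16 mm along the paddle's x, 24 mm along y, and runs from 50 to 94 mm above the underside. Grip it firmly (50 N or more), best with the fingers closing along the paddle's x.
- paddle_face (a point): Middle of the shoe's flat front face (30 mm wide, 14 mm high), which pushes the vial: x = 19, y = 0, z = 7 mm of the paddle.
- stand: Fixed grey open box that the paddle stands in, 56 x 48 x 26 mm, walls and floor 5 mm, so a pocket 46 x 38 x 21 mm with 4 mm of play on each side of the shoe. Origin: middle of its underside on the worktop, z up, x along its longer side. The paddle's x lies along the stand's x (within 0.05 rad), its underside 5 mm above the stand's origin.
- vial: Amber glass vial with an aluminium cap, a cylinder 24 mm in diameter and 70 mm long, 40 to 85 g, lying across the track. Origin: its middle; y is its long axis. It starts at x = -80 mm of the track against two nubs at the low end, and rolls back down there if let go. A push of more than 15 N breaks it.
- track: Fixed aluminium channel. Origin: on the worktop under its middle; x points up the track (the way to roll), z up. The floor climbs 2 degrees toward +x: its height above the origin is 22 mm + 0.035 x, from x = -127 to +100 mm. Inside width 76 mm; walls 14 mm above the floor, x = -95 to +100 mm. The grey bay with gate, pad and beige warmer sits over the far end.
- track_entry (a point): Middle of the channel floor between the two nubs at the low end (x = -94.5 mm of the track). Nubs 9 mm high and 9 mm wide, one at each wall: the 58 mm gap between them, with open floor before it, lets the paddle's shoe come up behind the vial.
- track_bay (a point): Point on the channel floor at x = 54 mm of the track, about under the gate. The bay (gate and pad) is adjustable: the gate's axle lies from 14 mm before to 14 mm beyond this point, and that is not measured: feel for the end. The axle, 5 mm thick, crosses 30 mm above the floor between posts 101 mm apart and 61 mm high; the shoe goes under it, the stem and hand stay before it.
- pad_line (a point): Point on the channel floor at x = 69 mm of the track, about under the free face of the bay's sprung pad, which lies 15 mm past the gate's axle, wherever that is. The pad yields 0.3 N per mm for 19 mm, then is rigid. The vial is home with the pad 15 mm or more in: with friction 4 to 5.5 N of steady push are felt as the gate drops, 6 to 7.5 N near the rigid end; 7 N is a safe push.
- gate_line (a point): Point on the channel floor at x = 54 mm, below the one-way gate. Two 5 mm legs, 27 mm either side of the channel's middle (the shoe passes between), hang from the axle to 17.5 mm above the floor and swing inward only, under 1 N. They drop behind the vial when its centre is 18 mm past the axle; let go then, it springs back onto them and stays, 11 mm past the axle. Let go sooner, it is thrown out.
- dappen_dish: Small white glass dish, 33 x 33 x 24 mm, loose bystander. Origin: middle of its underside.
- brown_jar: Small brown jar with a black lid, 44 x 44 x 52 mm, loose bystander. Origin: middle of its underside.
- cement_pot: White pot with a green-blue lid, 47 x 48 x 40 mm, loose bystander. Origin: middle of its underside.
Mind the look-alikes: they are no part of the job. What is shaped like the stand but yellow is not meant.

How it is judged (in metres and radians):
On the way, in this order (a step that is already met when the one before it is completed fails the run):
1. the paddle is lifted out of its stand (z of paddle in the frame of stand above 0.04 m), for 0.1 s.
2. the vial stays in the bay by itself, the paddle no longer touching it (x of vial in the frame of track above 0.048 m and z of vial in the frame of track below 0.045 m and contact force between paddle and vial below 0.05 N), for 0.5 s.
At the end, for the whole second after the job is handed in: The vial lies still on the track floor in the bay, held there by the gate and not by the paddle (its centre over 48 mm past the track's middle); the paddle stands still and upright (0.1 rad) on the stand's floor (5 mm), within 9 mm of its middle (all of step 2 and linear speed of each of vial, paddle below 0.01 m/s and z of paddle in the frame of stand below 0.01 m and horizontal distance between paddle and stand below 0.009 m and angle between paddle's own z axis and vertical below 0.1 rad); the robot touches nothing.
It fails at once if the paddle pushes the vial with more than 15 N (contact force between paddle and vial above 15 N).
It fails at once if the fingers or the arm touch the vial (contact force between any of the fingers, the arm and vial above 0.3 N).
It fails at once if the dappen dish is moved more than 15 mm (distance of dappen_dish from where it was at the start of the episode above 0.015 m).
It fails at once if the brown jar is moved more than 15 mm (distance of brown_jar from where it was at the start of the episode above 0.015 m).
It fails at once if the cement pot is moved more than 15 mm (distance of cement_pot from where it was at the start of the episode above 0.015 m).
It also fails if it takes over 70 s, if anything falls off the work surface, if the arm or the gripper's body presses on something with over 40 N, if the wrist force passes 120 N, or if a joint passes its speed limit or range.

## Working session

There is one attempt and no reset: what is moved stays moved. The work goes in short steps, Python scripts to look and compute and a shell command to move; the robot and the scene stay as the last step left them, time stands still between calls to the robot, and variables do not carry over. Pictures are saved under pics/ and viewed, and the job is handed in when it is done.

```bash
mkdir -p pics
python3 - <<'E'
from cell import ctrl
import cv2,numpy as np
print(ctrl.read_state())
for n in("scene","top"):
    d=ctrl.get_image(n); cv2.imwrite(f"pics/{n}0.png",d["image"][:,:,::-1]); np.savez(f"{n}0.npz",**d)
    print(n,d["vertical_fov"],d["cx"],d["cy"],d["extrinsics"])
E
```

```text
{'clock': 0.0, 'qpos': array([-1.27683218,  0.62933895,  0.03847398,  1.51836336, -0.02696217,
        0.99627186, -0.01998277]), 'qd': array([ 0.00036959, -0.00126278, -0.00105869, -0.00106057, -0.00037781,
       -0.00172773, -0.00201831]), 'tau': array([-3.26941590e-04, -5.63409984e+01,  1.22618381e+00, -1.93450087e+01,
        1.10376332e-02,  1.04814721e-02,  1.02264633e-05]), 'eef_pos': array([228.61984948, 607.81377555, 230.39580645]), 'tool_rot': array([-3.13973115e+00,  7.44748067e-05,  2.78184059e+00]), 'force': array([0.24245976, 0.13327117, 0.55785883]), 'torque': array([ 0.01177794, -0.01322243,  0.01860712]), 'width': 85.2543100447185}
scene 51.68186666097051 322.69869615180147 200.67594233493378 [[ 7.91507446e-01 -6.10874578e-01 -1.86604760e-02 -3.54806008e+02]
 [-3.61229090e-01 -4.42977784e-01 -8.20538986e-01  2.85164518e+02]
 [ 4.92980230e-01  6.56203424e-01 -5.71285882e-01  8.03326935e+02]
 [ 0.00000000e+00  0.00000000e+00  0.00000000e+00  1.00000000e+00]]
top 53.375587371866835 318.7041125618024 197.13328986244554 [[ 2.69225171e-02 -9.99628080e-01  4.34503048e-03  5.50511274e+01]
 [-9.95260052e-01 -2.72106993e-02 -9.33649109e-02  5.08801457e+02]
 [ 9.34484179e-02 -1.81081685e-03 -9.95622476e-01  1.04295546e+03]
 [ 0.00000000e+00  0.00000000e+00  0.00000000e+00  1.00000000e+00]]
```

View pics/scene0.png

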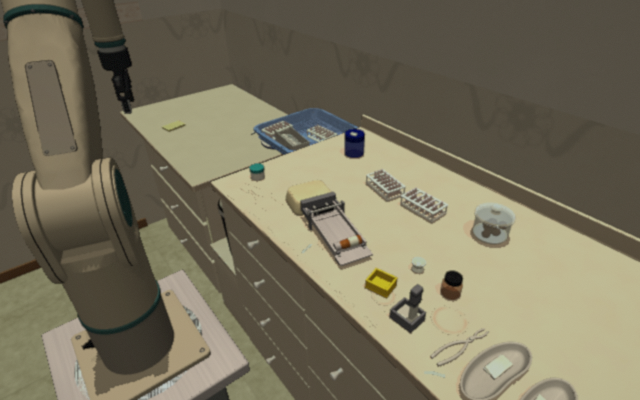

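View pics/top0.png

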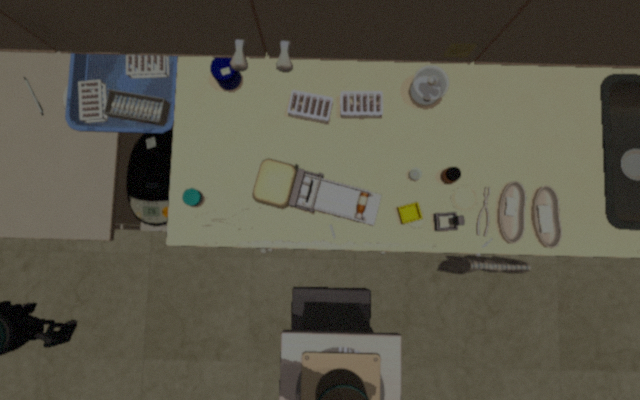

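The scene view shows the track with the vial at about (347,242), the warmer at (310,195), the grey stand and paddle at (410,310), and the yellow decoy at (381,282). In the top view the track runs from (378,205) up to the bay at (300,190), the vial is at (363,203) and the stand at (447,222).

```bash
cat > h.py <<'E'
import numpy as np,cv2
from cell import ctrl
def load(f): return dict(np.load(f))
def foc(d): return d["image"].shape[0]/2/np.tan(np.radians(float(d["vertical_fov"]))/2)
def ray(d,u,v):
    E=d["extrinsics"];R=E[:3,:3];t=E[:3,3];f=foc(d)
    dc=np.array([(u-d["cx"])/f,(v-d["cy"])/f,1.]); return -R.T@t,R.T@dc
def onz(d,u,v,z):
    o,r=ray(d,u,v); return o+r*(z-o[2])/r[2]
def tri(da,pa,db,pb):
    o1,r1=ray(da,*pa);o2,r2=ray(db,*pb)
    s=np.linalg.lstsq(np.c_[r1,-r2],o2-o1,rcond=None)[0]
    a=o1+r1*s[0];b=o2+r2*s[1]; return (a+b)/2,np.linalg.norm(a-b)
def proj(d,p):
    c=d["extrinsics"]@np.r_[p,1.]; f=foc(d); return c[0]/c[2]*f+d["cx"],c[1]/c[2]*f+d["cy"]
def cloud(d):
    z=d["z_map"];v,u=np.mgrid[:z.shape[0],:z.shape[1]];f=foc(d)
    c=np.stack([(u-d["cx"])/f*z,(v-d["cy"])/f*z,z],-1);E=d["extrinsics"]
    return (c-E[:3,3])@E[:3,:3]
def crop(d,x0,y0,x1,y1,s,name):
    im=cv2.resize(d["image"][y0:y1,x0:x1,::-1],None,fx=s,fy=s,interpolation=cv2.INTER_CUBIC)
    im=np.clip(im.astype(float)*1.6,0,255).astype(np.uint8); cv2.imwrite(name,im)
E
python3 - <<'E'
from h import *
t=load("top0.npz");s=load("scene0.npz")
crop(t,240,150,480,240,3.3,"pics/t1.png"); crop(s,280,170,480,345,4,"pics/s1.png")
for d in(t,s):
    c=cloud(d); print(np.median(c[...,2][(d["z_map"]>0)&(abs(c[...,0]-620)<60)&(abs(c[...,1])<150)]), (d["z_map"]>0).mean())
E
```

```text
661.0243989110918 0.99602734375
1.0279104140225195 0.99599609375
```

View pics/t1.png

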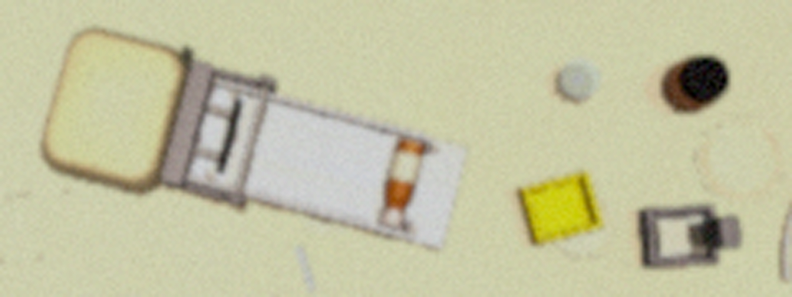

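View pics/s1.png

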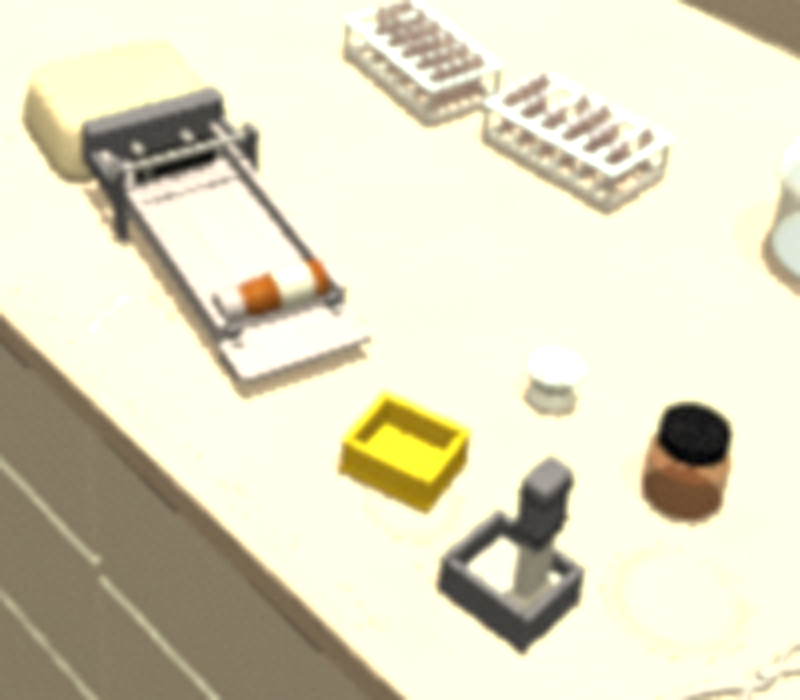

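The top crop shows the stand frame at crop (680,237) with the handle leaning out radially at (720,232). Track walls, gate and open floor end at (455,200). The scene crop shows the paddle upright in the stand. I'll check the top depth anomaly and then measure.

Run:
```python
from h import *
t=load("top0.npz");s=load("scene0.npz")
for d,pts in((t,[(330,195),(447,222),(459,220),(275,182),(400,150),(590,120),(413,174)]),(s,[(408,318),(415,295),(380,282),(335,230),(480,270)])):
    c=cloud(d)
    for u,v in pts: print(u,v,d["z_map"][v,u],c[v,u].round(1),onz(d,u,v,0).round(1))
print(proj(t,[600,0,0]),proj(s,[600,0,0]))
```

```text
330 195 1066.2269 [513.6  38.7  24.8] [516.1  38.    0. ]
447 222 1067.5193 [ 450.1 -277.1   18.1] [ 450.8 -283.     0. ]
459 220 984.2673 [ 452.5 -279.5  101.9] [ 457.1 -315.8    0. ]
275 182 1053.224 [542.6 185.6  40.3] [547.8 190.    0. ]
400 150 1100.9764 [ 646.2 -152.6    2.7] [ 646.8 -153.1    0. ]
590 120 1113.9861 [ 746.9 -684.7    0. ] [ 746.9 -684.7    0. ]
413 174 1082.0287 [ 578.1 -185.8   15.4] [ 580.5 -189.5    0. ]
408 318 822.4859 [ 443.3 -285.1   21.5] [ 458.1 -274.4    0. ]
415 295 777.9543 [ 444.8 -292.    92.8] [ 516.2 -241.1    0. ]
380 282 926.44415 [ 480.4 -169.     4.9] [ 483.9 -165.7    0. ]
335 230 1052.7021 [504.6  21.   23. ] [522.5  43.1   0. ]
480 270 957.69885 [ 6.906e+02 -2.832e+02  5.000e-01] [ 691.1 -283.     0. ]
(np.float64(344.4814871970851), np.float64(165.14732595015383)) (np.float64(367.82287280029414), np.float64(226.38580492484604))
```

Run:
```python
from h import *
t=load("top0.npz");s=load("scene0.npz")
for d in(t,s):
    c=cloud(d);m=(abs(c[...,0]-620)<60)&(abs(c[...,1])<150)
    print(m.sum(),np.histogram(c[...,2][m],10), np.argwhere(m&(c[...,2]>200)).mean(0) if (m&(c[...,2]>200)).any() else '', ray(d,0,0)[0])
# stand from depth: points z in 12..30 near stand
for n,d in(("top",t),("scene",s)):
    c=cloud(d); near=(abs(c[...,0]-450)<50)&(abs(c[...,1]+278)<50)
    m=near&(c[...,2]>21)&(c[...,2]<29)
    p=c[m][:,:2].astype(np.float32); print(n,len(p),cv2.minAreaRect(p))
    m=near&(c[...,2]>75); p=c[m].astype(np.float32); print(" handle",len(p),cv2.minAreaRect(p[:,:2]),p.mean(0),np.percentile(p[:,2],[50,90]))
    # track: z 15..27, region
    m=(c[...,0]>440)&(c[...,0]<600)&(c[...,1]>-110)&(c[...,1]<120)&(c[...,2]>12)&(c[...,2]<60)
    p=c[m][:,:2].astype(np.float32); print(" track",len(p),cv2.minAreaRect(p))
    m=near=(c[...,0]>440)&(c[...,0]<600)&(c[...,1]>0)&(c[...,1]<160)&(c[...,2]>60)
    p=c[m]; print(" high",len(p),p.mean(0),np.percentile(p[:,2],[10,50,90]))
```

```text
22046 (array([ 4560,     0,     0,     0,     0,     0,     0,     0,  6830,
       10656]), array([ -6.90743706,  67.64385725, 142.19515157, 216.74644588,
       291.2977402 , 365.84903451, 440.40032883, 514.95162314,
       589.50291746, 664.05421177, 738.60550609])) [ 29.38979755 391.59418964] [ 407.44511119   70.76409756 1085.65490593]
2914 (array([2675,   86,    0,    0,    5,   12,   48,   25,   26,   37]), array([-3.30149969,  3.33099773,  9.96349514, 16.59599256, 23.22848997,
       29.86098739, 36.4934848 , 43.12598222, 49.75847963, 56.39097705,
       63.02347447]))  [ -12.18298107 -617.56630914  686.29709242]
top 155 ((452.2659912109375, -271.97845458984375), (47.94865036010742, 56.17885208129883), 2.002462863922119)Traceback (most recent call last):
  File "<stdin>", line 11, in <module>
cv2.error: OpenCV(4.12.0) /io/opencv/modules/imgproc/src/convhull.cpp:143: error: (-215:Assertion failed) total >= 0 && (depth == CV_32F || depth == CV_32S) in function 'convexHull'
```

Run:
```python
from h import *
t=load("top0.npz");s=load("scene0.npz")
mr=lambda p:cv2.minAreaRect(np.ascontiguousarray(p[:,:2],np.float32)) if len(p)>3 else None
for n,d in(("top",t),("scene",s)):
    c=cloud(d); near=(abs(c[...,0]-450)<50)&(abs(c[...,1]+278)<50)
    for lo,hi in((20,30),(3,22)):
        m=near&(c[...,2]>lo)&(c[...,2]<hi); print(n,lo,m.sum(),mr(c[m]))
    m=near&(c[...,2]>45); p=c[m]; print(" handle",len(p),mr(p),p.mean(0),p[:,2].max())
    m=near&(c[...,2]>88); p=c[m]; print(" handletop",len(p),mr(p),p.mean(0))
    R=(c[...,0]>430)&(c[...,0]<610)
    m=R&(c[...,1]>-110)&(c[...,1]<70)&(c[...,2]>10)&(c[...,2]<60)
    p=c[m]; print(" track",len(p),mr(p))
    m=R&(c[...,1]>20)&(c[...,1]<125)&(c[...,2]>45)&(c[...,2]<100)
    p=c[m]; print(" high",len(p),mr(p),np.percentile(p[:,2],[10,50,90]))
# objects near: list blobs z>8 on table (top)
c=cloud(t); m=((c[...,2]>8)&(c[...,2]<200)&(c[...,0]>380)&(c[...,0]<700)&(abs(c[...,1])<500)).astype(np.uint8)
k,l,st,_=cv2.connectedComponentsWithStats(m)
for i in range(1,k):
    if st[i,4]>15:
        p=c[l==i];print(st[i],p.min(0).round(),p.max(0).round(),np.median(p,0).round())
```

```text
top 20 185 ((452.2659912109375, -271.97845458984375), (47.94865036010742, 56.17885208129883), 2.002462863922119)
top 3 320 ((450.57330322265625, -278.76568603515625), (98.08534240722656, 97.52906799316406), 0.3035341799259186)
 handle 117 ((452.3567199707031, -284.40069580078125), (23.904504776000977, 17.331707000732422), 3.02772855758667) [ 451.73006561 -281.17276755   87.15510005] 103.37283719476753
 handletop 72 ((451.8052062988281, -284.3485107421875), (23.116600036621094, 16.700212478637695), 6.2929182052612305) [ 451.94897833 -282.96461032   97.88006069]
 track 1988 ((499.3271179199219, -4.544403076171875), (176.18096923828125, 94.1097640991211), 74.67630004882812)
 high 252 ((523.1243286132812, 103.12043762207031), (66.9151840209961, 104.01273345947266), 75.8852767944336) [47.45604417 56.2768373  59.48963157]
scene 20 353 ((453.5376892089844, -273.5860595703125), (49.712158203125, 56.65361022949219), 4.030422210693359)
scene 3 471 ((449.81787109375, -278.04315185546875), (98.87444305419922, 97.49679565429688), 89.2391586303711)
 handle 290 ((454.1520690917969, -285.76794433593
[... 576 characters left out ...]
[ 437. -100.    8.] [608. 250.  64.] [515.  93.  35.]
[440 167  21  18 277] [ 554. -302.    9.] [ 597. -261.   57.] [ 573. -277.   50.]
[409 168  13  12 113] [ 563. -205.    8.] [ 594. -173.   28.] [ 578. -191.   21.]
[499 181  27  63 425] [ 399. -491.    8.] [ 566. -418.   23.] [ 481. -477.   16.]
[182 188  20  19 288] [473. 383.   8.] [522. 430.  45.] [496. 403.  40.]
[505 197  11  20 137] [ 471. -466.    8.] [ 523. -438.   16.] [ 498. -452.   10.]
[397 202  26  23 186] [ 441. -207.    8.] [ 501. -143.   32.] [ 472. -176.   25.]
[434 212  31  19 443] [ 428. -301.    8.] [ 477. -244.  103.] [ 451. -277.   25.]
[484 218   5  19  25] [ 415. -392.    8.] [ 464. -380.   14.] [ 437. -388.    9.]
```

Run:
```python
from h import *
t=load("top0.npz");s=load("scene0.npz")
from scipy.optimize import least_squares
for n,d in(("top",t),("scene",s)):
    c=cloud(d)
    yaw=np.radians(76); ctr=np.array([500,0.])
    for it in range(6):
        q=c[...,:2]-ctr; x=q@[np.cos(yaw),np.sin(yaw)]; y=q@[-np.sin(yaw),np.cos(yaw)]
        h=c[...,2]
        # outer edge of track body: pixels higher than 10 mm vs table; per x-slice extremes
        b=(h>12)&(h<45)&(abs(y)<62)
        xs=np.arange(-80,32,6.); lo=[];hi=[]
        for X in xs:
            m=b&(abs(x-X)<3); yy=y[m]; lo.append(np.sort(yy)[:2].mean());hi.append(np.sort(yy)[-2:].mean())
        pl=np.polyfit(xs,lo,1);ph=np.polyfit(xs,hi,1)
        # entry end
        b2=(h>12)&(h<40)&(abs(y)<30); 
        ends=[np.sort(x[b2&(abs(y-Y)<3)&(x<-60)])[:2].mean() for Y in np.arange(-27,28,6.)]
        print(n,np.degrees(yaw).round(2),ctr.round(1),pl.round(3),ph.round(3),np.median(ends).round(1),np.polyfit(np.arange(-27,28,6.),ends,1).round(3))
        yaw+=np.arctan((pl[0]+ph[0])/2); off=(pl[1]+ph[1])/2
        ctr=ctr+off*np.array([-np.sin(yaw),np.cos(yaw)])
        ctr=ctr+(np.median(ends)+127)*np.array([np.cos(yaw),np.sin(yaw)])
```

```text
top 76.0 [500.   0.] [ 1.4000e-02 -4.0111e+01] [1.5000e-02 4.3955e+01] -297.4 [   8.928 -323.774]
top 76.82 [ 459.3 -165.5] [nan nan] [nan nan] nan [nan nan]
top nan [nan nan] [nan nan] [nan nan] nan [nan nan]
top nan [nan nan] [nan nan] [nan nan] nan [nan nan]
top nan [nan nan] [nan nan] [nan nan] nan [nan nan]
top nan [nan nan] [nan nan] [nan nan] nan [nan nan]
scene 76.0 [500.   0.] [ 1.700e-02 -4.213e+01] [1.6000e-02 4.2272e+01] -295.7 [   7.841 -295.122]
scene 76.96 [ 461.9 -164.4] [nan nan] [nan nan] nan [nan nan]
scene nan [nan nan] [nan nan] [nan nan] nan [nan nan]
scene nan [nan nan] [nan nan] [nan nan] nan [nan nan]
scene nan [nan nan] [nan nan] [nan nan] nan [nan nan]
scene nan [nan nan] [nan nan] [nan nan] nan [nan nan]<stdin>:14: RuntimeWarning: Mean of empty slice.
  ret = ret.dtype.type(ret / rcount)
<stdin>:18: RuntimeWarning: Mean of empty slice.
```

Limit the end search to exclude the decoy and stand.

Run:
```python
from h import *
t=load("top0.npz");s=load("scene0.npz")
for n,d in(("top",t),("scene",s)):
    c=cloud(d)
    yaw=np.radians(77); ctr=np.array([500,15.])
    for it in range(5):
        q=c[...,:2]-ctr; x=q@[np.cos(yaw),np.sin(yaw)]; y=q@[-np.sin(yaw),np.cos(yaw)]
        h=c[...,2]
        b=(h>12)&(h<45)&(abs(y)<62)
        xs=np.arange(-80,32,6.); lo=[];hi=[]
        for X in xs:
            m=b&(abs(x-X)<3); yy=y[m]; lo.append(np.sort(yy)[:2].mean());hi.append(np.sort(yy)[-2:].mean())
        pl=np.polyfit(xs,lo,1);ph=np.polyfit(xs,hi,1)
        b2=(h>10)&(h<40)&(x<-60)&(x>-150); Ys=np.arange(-27,28,6.)
        ends=[np.sort(x[b2&(abs(y-Y)<3)])[:2].mean() for Y in Ys]
        dy=(pl[0]+ph[0])/2; off=(pl[1]+ph[1])/2
        print(n,np.degrees(yaw).round(2),ctr.round(1),pl.round(3),ph.round(3),np.median(ends).round(1),np.polyfit(Ys,ends,1)[0].round(3))
        if it<4:
            yaw+=np.arctan(dy); ctr=ctr+off*np.array([-np.sin(yaw),np.cos(yaw)])+(np.median(ends)+127)*np.array([np.cos(yaw),np.sin(yaw)])
    # vial
    m=(x>-100)&(x<-55)&(abs(y)<36)&(h>30); print("vial",x[m].mean(),y[m].mean(),h[m].max(), mr:=cv2.minAreaRect(np.float32(np.c_[x[m],y[m]])))
    m=(abs(y)<70)&(x>20)&(x<110)&(h>44)
    for X in range(20,110,4):
        k=m&(abs(x-X)<2); print(X,k.sum(),h[k].max().round() if k.any() else '',y[k].min().round() if k.any() else '',y[k].max().round() if k.any() else '',end=' | ')
    print()
    fl=(abs(y)<20)&(x>-50)&(x<20); print("floor",np.polyfit(x[fl],h[fl],1))
    fl=(abs(y)<20)&(x>-125)&(x<-100); print("floor entry",np.polyfit(x[fl],h[fl],1))
```

```text
top 77.0 [500.  15.] [-8.0000e-03 -4.3711e+01] [-2.000e-03  4.057e+01] -105.9 0.016
top 76.71 [506.4  35.1] [  0.    -41.993] [1.0000e-03 4.2136e+01] -126.8 0.016
top 76.76 [506.3  35.3] [  0.    -42.076] [2.0000e-03 4.2088e+01] -127.0 0.017
top 76.82 [506.3  35.3] [-1.0000e-03 -4.2082e+01] [1.0000e-03 4.2081e+01] -127.0 0.018
top 76.82 [506.3  35.4] [-1.0000e-03 -4.2081e+01] [1.0000e-03 4.2081e+01] -127.0 0.018
vial -80.85689882535121 0.6477501284104766 47.96984894323405 ((-81.71654510498047, 0.9426727294921875), (24.28091812133789, 69.96896362304688), 2.0893075466156006)
20 0    | 24 0    | 28 0    | 32 0    | 36 6 62.0 -49.0 49.0 | 40 21 63.0 -51.0 52.0 | 44 62 64.0 -52.0 51.0 | 48 12 64.0 -51.0 51.0 | 52 2 62.0 47.0 50.0 | 56 0    | 60 29 53.0 -30.0 27.0 | 64 25 51.0 -29.0 47.0 | 68 1 45.0 -45.0 -45.0 | 72 1 44.0 -47.0 -47.0 | 76 0    | 80 2 44.0 -47.0 -45.0 | 84 0    | 88 62 63.0 -49.0 49.0 | 92 73 649.0 -70.0 49.0 | 96 83 653.0 -70.0 49.0 | 100 86 652.0 -70.0 49.0 | 104 53 652.0 -70.0 48.0 | 108 2 647.0 -70.0 -67.0 | 
floor [ 0.03409796 22.69984828]
floor entry [ 0.03583427 22.
[... 454 characters left out ...]

vial -85.69810875876554 1.360775718746583 46.83556414432813 ((-83.00346374511719, 0.13062286376953125), (71.59188079833984, 22.368568420410156), 87.08147430419922)
20 0    | 24 0    | 28 0    | 32 0    | 36 18 62.0 -51.0 49.0 | 40 32 63.0 -52.0 50.0 | 44 60 63.0 -54.0 51.0 | 48 13 62.0 -52.0 50.0 | 52 8 62.0 -49.0 49.0 | 56 2 49.0 -20.0 -2.0 | 60 16 51.0 -30.0 29.0 | 64 19 49.0 -46.0 21.0 | 68 3 46.0 -48.0 46.0 | 72 1 45.0 47.0 47.0 | 76 0    | 80 0    | 84 10 58.0 -48.0 38.0 | 88 122 59.0 -49.0 48.0 | 92 51 60.0 -50.0 49.0 | 96 39 62.0 -44.0 48.0 | 100 31 60.0 -49.0 49.0 | 104 22 58.0 -50.0 48.0 | 108 2 56.0 -6.0 17.0 | 
floor [ 0.02777133 22.80812151]
floor entry [ 0.53635277 75.65052692]
```

```bash
cat >> h.py <<'E'
from scipy.spatial.transform import Rotation as Ro
def go(x,y,z,yaw):
    s=ctrl.read_state(); R=Ro.from_euler("xyz",s["tool_rot"]); G=Ro.from_euler("xyz",[np.pi,0,np.radians(yaw)])
    print("shift",(R.inv().apply(np.array([x,y,z])-s["eef_pos"])).round(1),"rot",np.degrees((R.inv()*G).as_rotvec()).round(1))
TO=np.array([507.2,34.8]);TY=np.radians(76.8)
def tr2w(x,y=0,h=0): return np.r_[TO+x*np.array([np.cos(TY),np.sin(TY)])+y*np.array([-np.sin(TY),np.cos(TY)]),22+0.035*x+h]
def w2tr(p):
    q=np.array(p)[:2]-TO; return q@[np.cos(TY),np.sin(TY)],q@[-np.sin(TY),np.cos(TY)],p[2]-22
E
python3 -c "
from h import *
go(470,330,230,100)"
```

```text
shift [-323.8 -175.1    0.8] rot [-0.1  0.  59.4]
```

```bash
python3 -m jog '-54 -29 0 0 0 10 1; -108 -58 0 0 0 20 1; -162 -87 0 0 0 30 1; -216 -117 0 0 0 40 1; -270 -146 0 0 0 50 1; -324 -175 0 0 0 59 1; -324 -175 0 0 0 59 1'; python3 -c "
from h import *
print(ctrl.read_state()['qpos'].round(2)); go(490,0,230,45)"
```

```text
clock: 0.98
eef_pos: [474.5, 324.4, 231.4]
tool_rot: [3.14, 0.004, 1.741]
force: [-0.9, -0.4, -0.2]
width: 85.9
[-0.87  0.54  0.33  1.74 -0.21  0.9  -0.28]
shift [-322.4  -39.8    2.6] rot [ 0.2  0.2 54.8]
```

```bash
python3 -m jog '-53 -6 0 0 0 9 1; -107 -13 0 0 0 18 1; -160 -20 1 0 0 27 1; -214 -26 1 0 0 36 1; -268 -33 2 0 0 45 1; -322 -40 2 0 0 55 1; -322 -40 2 0 0 55 1'; python3 -c "
from h import *
print(ctrl.read_state()['qpos'].round(2)); go(453,-285,200,3)"
```

```text
clock: 1.85
eef_pos: [488.9, 2.6, 229.5]
tool_rot: [3.14, 0.001, 0.785]
force: [-0.3, 1.1, -0.1]
width: 85.2
[-0.49  0.46  0.62  1.97 -0.36  0.82 -0.46]
shift [-228.6  178.    30.1] rot [ 0.1  0.  42. ]
```

```bash
python3 -m jog '-45 35 6 0 0 8 1; -91 71 12 0 0 17 1; -137 107 18 0 0 25 1; -183 142 24 0 0 34 1; -229 178 30 0 0 42 1; -229 178 30 0 0 42 1; -229 178 30 0 0 42 1'
python3 - <<'E'
from h import *
print(ctrl.read_state()['qpos'].round(2)); go(453,-285,150,3)
for n in("scene","top"):
    d=ctrl.get_image(n); np.savez(f"{n}1.npz",**d)
crop(load("scene1.npz"),330,150,530,350,3,"pics/s2.png")
E
```

```text
clock: 2.72
eef_pos: [455.7, -279.4, 198.6]
tool_rot: [-3.139, 0.001, 0.062]
force: [-0.4, 1.1, -0.5]
width: 85.3
[ 0.02  0.61  0.75  1.89 -0.55  0.86 -0.46]
shift [-3.   5.5 48.6] rot [-0.1  0.   0.6]
```

View pics/s2.png

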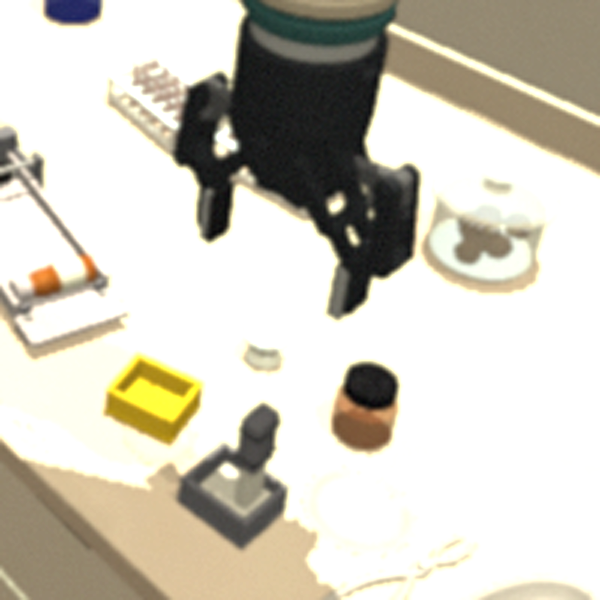

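Gripper sits above the stand, fingers spread along the paddle's x; handle at crop (260,430). Descend.

```bash
python3 -m jog '-3 6 40 0 0 0.5 1; -3 6 70 0 0 0.5 1; -3 6 90 0 0 0.5 1; -3 6 110 0 0 0.5 1; -3 6 125 0 0 0.5 1; -3 6 136 0 0 0.5 1; -3 6 136 0 0 0.5 1'
python3 - <<'E'
from h import *
go(453,-285,62,3)
E
```

```text
clock: 3.7
eef_pos: [452.3, -287.0, 62.8]
tool_rot: [-3.141, 0.001, 0.051]
force: [-1.0, -0.7, -0.1]
width: 85.8
shift [ 0.8 -2.   0.8] rot [-0.   0.  -0.1]
```

```bash
python3 -m jog '1 -1.5 1 0 0 0 1; 1 -1.5 1 0 0 0 0.3; 1 -1.5 1 0 0 0 -0.5; 1 -1.5 1 0 0 0 -1; 1 -1.5 1 0 0 0 -1; 1 -1.5 1 0 0 0 -1; 1 -1.5 1 0 0 0 -1; 1 -1.5 1 0 0 0 -1'; python3 -m jog '0 0 0 0 0 0 -1;0 0 0 0 0 0 -1;0 0 0 0 0 0 -1;0 0 0 0 0 0 -1'
```

```text
clock: 4.7
eef_pos: [453.4, -286.3, 62.5]
tool_rot: [3.141, -0.0, 0.05]
force: [-0.1, -0.3, 3.4]
width: 15.6
clock: 5.2
eef_pos: [453.4, -286.3, 62.5]
tool_rot: [3.141, -0.0, 0.05]
force: [-0.4, 0.2, 5.2]
width: 15.0
```

```bash
python3 -m jog '0 0 -5 0 0 0 -1; 0 0 -15 0 0 0 -1; 0 0 -30 0 0 0 -1; 0 0 -50 0 0 0 -1; 0 0 -70 0 0 0 -1; 0 0 -80 0 0 0 -1; 0 0 -80 0 0 0 -1;0 0 -80 0 0 0 -1'
python3 - <<'E'
from h import *
for n in("scene","top"):
    d=ctrl.get_image(n); np.savez(f"{n}2.npz",**d)
crop(load("scene2.npz"),340,200,490,350,4,"pics/s3.png")
c=cloud(load("scene2.npz"))
near=(abs(c[...,0]-453)<60)&(abs(c[...,1]+275)<60)
for lo,hi in((84,88),(88,92),(92,96),(97,102),(102,108),(108,115),(115,130)):
    p=c[near&(c[...,2]>lo)&(c[...,2]<hi)]; print(lo,len(p),p.min(0).round(1),p.max(0).round(1), cv2.minAreaRect(np.float32(p[:,:2])))
E
```

```text
clock: 6.2
eef_pos: [453.1, -285.6, 141.8]
tool_rot: [-3.141, 0.001, 0.051]
force: [-0.1, -0.4, -0.4]
width: 15.5
84 15 [ 438.3 -292.8   84.3] [ 466.  -257.7   88. ] ((444.3515319824219, -280.9720153808594), (20.160112380981445, 43.79618835449219), 39.13682174682617)
88 37 [ 438.2 -294.6   88. ] [ 468.3 -256.5   92. ] ((445.12884521484375, -281.26995849609375), (22.715421676635742, 45.50074768066406), 39.591670989990234)
92 37 [ 437.7 -293.7   92. ] [ 467.1 -256.5   95.8] ((444.29742431640625, -281.09027099609375), (22.034040451049805, 45.430992126464844), 38.77376937866211)
97 169 [ 436.9 -294.2   97. ] [ 469.9 -255.   101.9] ((453.2565612792969, -274.7821960449219), (31.0228328704834, 38.81216812133789), 5.403892517089844)
102 20 [ 443.4 -290.3  102.2] [ 463.3 -281.9  107.7] ((452.6443176269531, -288.2281188964844), (6.918400287628174, 20.075651168823242), 68.58169555664062)
108 24 [ 443.4 -290.9  108.6] [ 461.  -281.3  114.9] ((451.204345703125, -288.5653991699219), (7.158542633056641, 18.374338150024414), 61.0246467590332)
115 53 [ 444.1 -291.4  115. ] [ 463.1 -280.7  129.1] ((452.09747314453125, -288.9246520996094), (9.551348686218262, 19.888212203979492), 63.3238639831543)
```

View pics/s3.png

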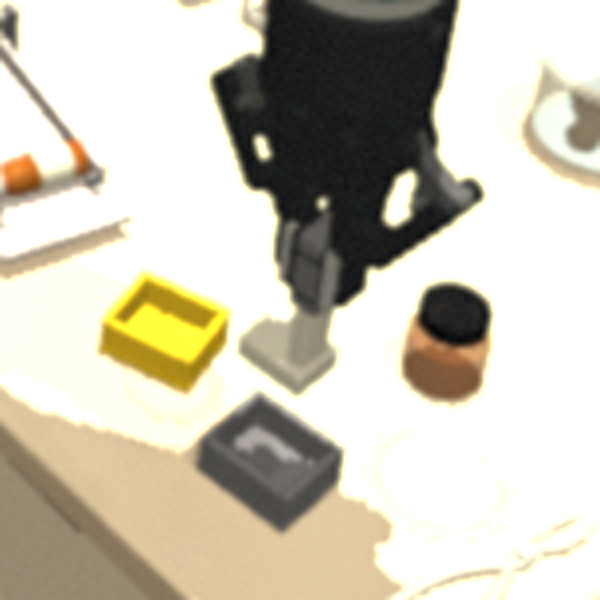

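Paddle is held cleanly, shoe at crop (290,350), upright. Move over the track entry.

```bash
cat >> h.py <<'E'
def pad(xo,c=2.5,dz=0,y=0,yaw=-13.2):
    "TCP target for paddle origin at track x"
    p=tr2w(xo-11,y); z=22+0.035*(xo+19)+c+57.5+dz; print(p[:2].round(1),z); go(p[0],p[1],z,yaw)
def st():
    s=ctrl.read_state();x,y,z=w2tr(s["eef_pos"]); f=s["force"][:2]
    ax=np.array([np.cos(TY),np.sin(TY)])
    print("t",round(s["clock"],2),"paddle x",round(x+11,2),"face",round(x+30,2),"y",round(y,2),"under",round(s["eef_pos"][2]-57.5,2),"floor@front",round(22+.035*(x+30),2),"F along",round(f@ax,2),"side",round(f@[-ax[1],ax[0]],2),"Fz",round(s["force"][2],2),"yaw",round(np.degrees(s["tool_rot"][2]),2), "w",round(s["width"],1))
E
python3 -c "
from h import *
st();pad(-130,2.5,60)"
```

```text
t 6.3 paddle x -313.44 face -294.44 y -20.35 under 84.15 floor@front 11.69 F along 0.56 side -0.27 Fz -0.73 yaw 2.88 w 15.6
[ 475.  -102.5] 138.115
shift [  31.3 -181.9    3.6] rot [-0.   0.1 16.1]
```

```bash
python3 -m jog '6 -36 1 0 0 3 -1; 12 -73 2 0 0 6 -1; 18 -109 3 0 0 10 -1; 25 -146 3 0 0 13 -1; 31 -182 3.5 0 0 16 -1; 31 -182 3.5 0 0 16 -1; 31 -182 3.5 0 0 16 -1'; python3 -c "
from h import *
st();pad(-130,2.5,0)"
```

```text
clock: 7.18
eef_pos: [475.0, -103.3, 138.6]
tool_rot: [3.141, 0.0, -0.229]
force: [-0.5, 0.3, -0.3]
width: 15.2
t 7.17 paddle x -130.82 face -111.82 y -0.16 under 81.09 floor@front 18.09 F along 0.15 side 0.5 Fz -0.3 yaw -13.1 w 15.2
[ 475.  -102.5] 78.115
shift [-0.1 -0.9 60.5] rot [0.1 0.  0.1]
```

```bash
python3 -m jog '0 0 20 0 0 0 -1; 0 0 36 0 0 0 -1; 0 0 48 0 0 0 -1; 0 0 56 0 0 0 -1; 0 -0.5 59 0 0 0 -1; 0 -0.5 59 0 0 0 -1; 0 -0.5 59 0 0 0 -1'
python3 - <<'E'
from h import *
st()
for n in("scene","top"):
    d=ctrl.get_image(n); np.savez(f"{n}3.npz",**d)
crop(load("scene3.npz"),280,170,420,290,5,"pics/s4.png")
E
```

```text
clock: 8.05
eef_pos: [475.5, -102.3, 80.1]
tool_rot: [-3.142, -0.001, -0.229]
force: [-0.5, 0.0, -0.4]
width: 15.2
t 8.05 paddle x -129.7 face -110.7 y -0.45 under 22.62 floor@front 18.13 F along -0.1 side 0.53 Fz -0.41 yaw -13.11 w 15.2
```

View pics/s4.png

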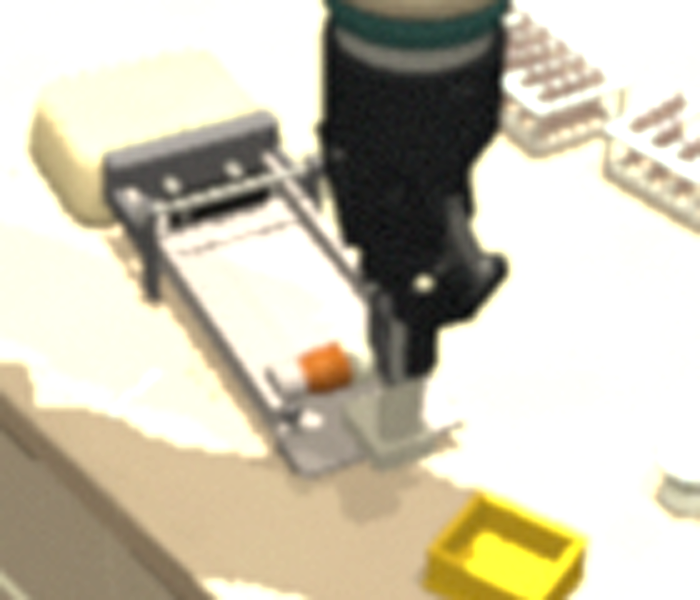

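The shoe (crop 385,420) hovers over the open floor behind the vial. I'll check its lateral centring from the clouds.

Run:
```python
from h import *
for n,o in(("scene",[508,34.3]),("top",[506.3,35.4])):
    c=cloud(load(n+"3.npz")); q=c[...,:2]-o; x=q@[np.cos(TY),np.sin(TY)]; y=q@[-np.sin(TY),np.cos(TY)]; h=c[...,2]
    m=(x>-160)&(x<-96)&(abs(y)<40)&(h>31)&(h<41)
    print(n,m.sum(),x[m].min(),x[m].max(),np.percentile(y[m],[2,50,98]),np.median(h[m]))
    m=(x>-160)&(x<-96)&(abs(y)<40)&(h>41)&(h<60)
    print(n,m.sum(),np.percentile(y[m],[2,50,98]))
```

```text
scene 115 -150.2733488643003 -109.24933403258993 [-13.79563054   7.16501536  14.69210101] 36.88087445992934
scene 55 [-10.01826294   0.80430352  10.08014986]Traceback (most recent call last):
  File "<stdin>", line 5, in <module>
    return umr_minimum(a, axis, None, out, keepdims, initial, where)
ValueError: zero-size array to reduction operation minimum which has no identity
```

```bash
python3 -m jog '0 -3 0 0 0 0 -1; 0 -6 0 0 0 0 -1; 0 -9 -0.3 0 0 0 -1; 0 -12 -0.4 0 0 0 -1; 0 -14 -0.5 0 0 0 -1; 0 -16 -0.6 0 0 0 -1; 0 -18 -0.6 0 0 0 -1; 0 -20 -0.7 0 0 0 -1'; python3 -c "
from h import *
st()"; python3 -m jog '0 -3 -0.1 0 0 0 -1; 0 -7 -0.2 0 0 0 -1; 0 -11 -0.4 0 0 0 -1; 0 -15 -0.5 0 0 0 -1; 0 -19 -0.7 0 0 0 -1; 0 -23 -0.8 0 0 0 -1; 0 -27 -0.9 0 0 0 -1; 0 -30 -1 0 0 0 -1'; python3 -c "
from h import *
st()"
```

```text
clock: 9.15
eef_pos: [479.8, -82.7, 80.5]
tool_rot: [3.142, 0.0, -0.229]
force: [0.2, 0.4, -0.9]
width: 15.5
t 9.15 paddle x -109.67 face -90.67 y -0.12 under 22.99 floor@front 18.83 F along 0.43 side -0.08 Fz -0.95 yaw -13.12 w 15.5
clock: 10.15
eef_pos: [486.6, -53.2, 81.5]
tool_rot: [-3.142, 0.0, -0.229]
force: [0.3, -0.8, -0.7]
width: 15.5
t 10.15 paddle x -79.41 face -60.41 y -0.08 under 23.99 floor@front 19.89 F along -0.73 side -0.5 Fz -0.7 yaw -13.11 w 15.5
```

Run:
```python
from h import *
d=ctrl.get_image("scene"); crop(d,280,170,420,290,5,"pics/s5.png")
d=ctrl.get_image("top"); crop(d,240,160,400,240,4,"pics/t5.png")
```

```text
(no output)
```

View pics/s5.png

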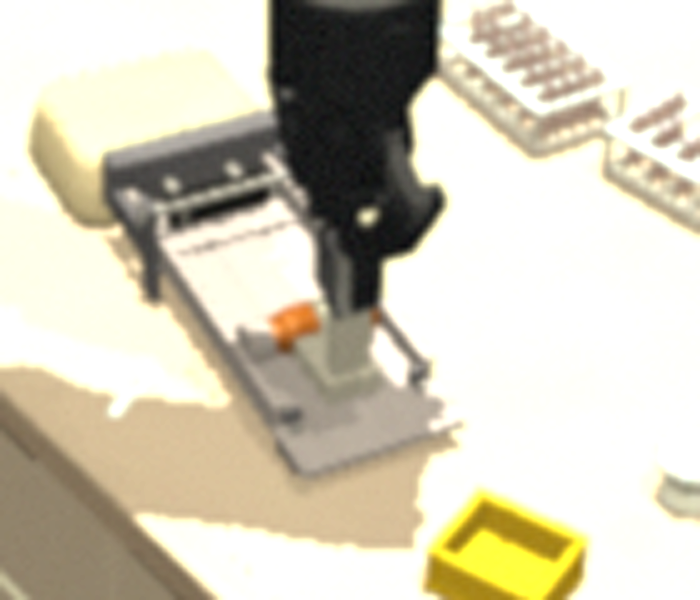

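View pics/t5.png

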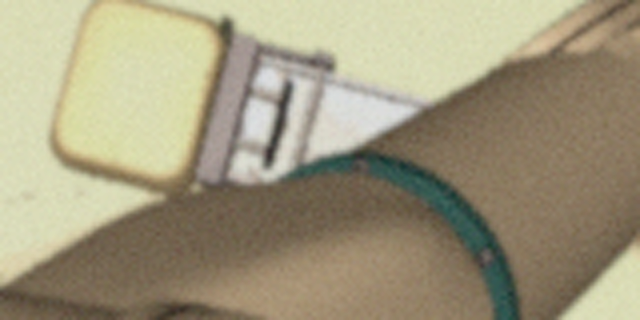

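The vial (scene crop 300,325) sits square ahead of the shoe; the top view is covered by the arm. Continue.

```bash
R='0 -3 -0.1 0 0 0 -1'; python3 -m jog '0 -4 -0.1 0 0 0 -1; 0 -8 -0.3 0 0 0 -1; 0 -12 -0.4 0 0 0 -1; 0 -16 -0.6 0 0 0 -1; 0 -20 -0.7 0 0 0 -1; 0 -24 -0.8 0 0 0 -1; 0 -28 -1 0 0 0 -1; 0 -32 -1.1 0 0 0 -1'; python3 -c "
from h import *
st()"; python3 -m jog '0 -4 -0.1 0 0 0 -1; 0 -8 -0.3 0 0 0 -1; 0 -12 -0.4 0 0 0 -1; 0 -16 -0.6 0 0 0 -1; 0 -20 -0.7 0 0 0 -1; 0 -24 -0.8 0 0 0 -1; 0 -28 -1 0 0 0 -1; 0 -32 -1.1 0 0 0 -1'; python3 -c "
from h import *
st();d=ctrl.get_image('scene'); crop(d,280,170,420,290,5,'pics/s6.png')"
```

```text
clock: 11.25
eef_pos: [493.9, -22.1, 82.6]
tool_rot: [-3.142, 0.0, -0.229]
force: [0.6, -0.2, -1.3]
width: 15.0
t 11.25 paddle x -47.43 face -28.43 y -0.03 under 25.1 floor@front 21.0 F along -0.03 side -0.58 Fz -1.34 yaw -13.11 w 15.0
clock: 12.25
eef_pos: [501.2, 9.1, 83.7]
tool_rot: [-3.142, -0.0, -0.229]
force: [-1.3, -0.1, -1.1]
width: 15.3
t 12.25 paddle x -15.44 face 3.56 y -0.01 under 26.21 floor@front 22.12 F along -0.38 side 1.23 Fz -1.11 yaw -13.12 w 15.3
```

View pics/s6.png

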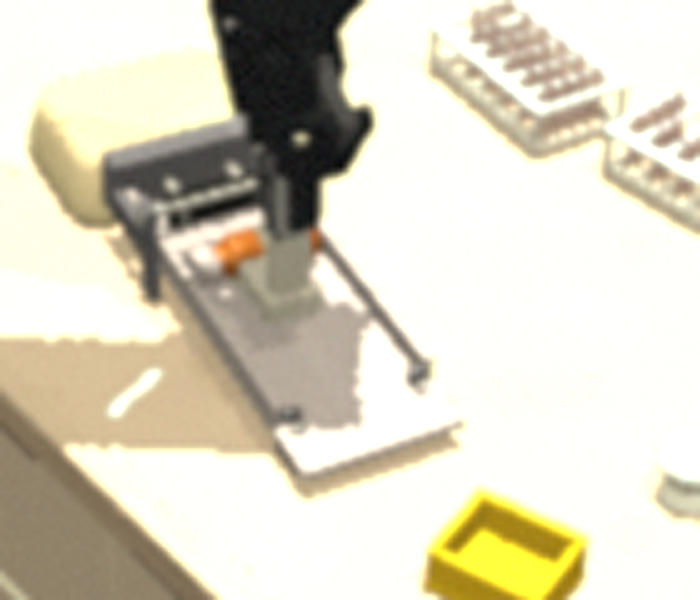

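The vial (crop 235,255) is ahead of the shoe, approaching the gate. Continue more slowly.

```bash
python3 -m jog '0 -4 -0.1 0 0 0 -1; 0 -8 -0.3 0 0 0 -1; 0 -12 -0.4 0 0 0 -1; 0 -15 -0.5 0 0 0 -1; 0 -18 -0.6 0 0 0 -1; 0 -21 -0.7 0 0 0 -1; 0 -24 -0.8 0 0 0 -1; 0 -27 -0.9 0 0 0 -1'; python3 -c "
from h import *
st()"; python3 -m jog '0 -2 -0.1 0 0 0 -1; 0 -4 -0.1 0 0 0 -1; 0 -5 -0.1 0 0 0 -1; 0 -6 -0.2 0 0 0 -1; 0 -7 -0.2 0 0 0 -1; 0 -8 -0.3 0 0 0 -1; 0 -8 -0.3 0 0 0 -1'; python3 -c "
from h import *
st();d=ctrl.get_image('scene'); crop(d,280,170,420,290,5,'pics/s7.png');st()"
```

```text
clock: 13.3
eef_pos: [507.2, 35.1, 84.6]
tool_rot: [3.141, -0.0, -0.229]
force: [-1.1, -0.7, -0.9]
width: 15.2
t 13.3 paddle x 11.33 face 30.33 y 0.04 under 27.1 floor@front 23.06 F along -0.94 side 0.93 Fz -0.94 yaw -13.12 w 15.2
clock: 14.18
eef_pos: [509.0, 42.8, 84.9]
tool_rot: [3.141, -0.0, -0.229]
force: [-1.9, -1.1, 0.0]
width: 15.1
t 14.18 paddle x 19.19 face 38.19 y 0.05 under 27.4 floor@front 23.34 F along -1.54 side 1.59 Fz 0.0 yaw -13.12 w 15.1
t 14.22 paddle x 19.24 face 38.24 y 0.04 under 27.4 floor@front 23.34 F along -0.5 side -0.27 Fz 0.07 yaw -13.12 w 14.9
```

View pics/s7.png

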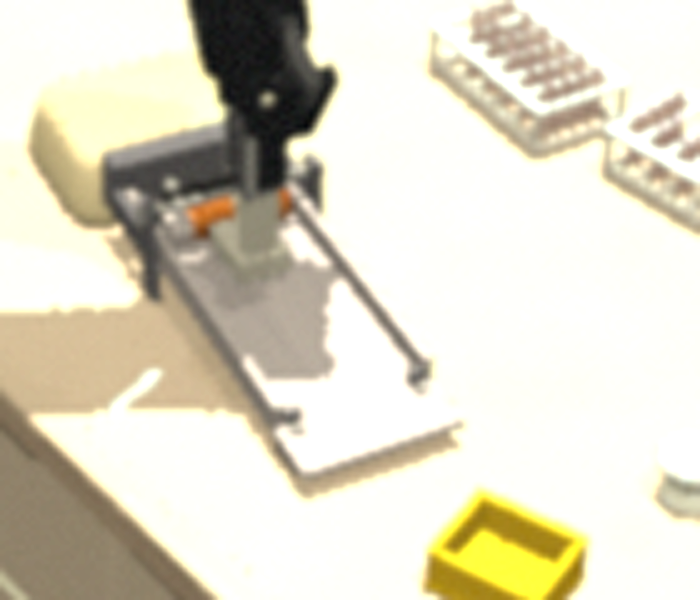

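The vial (crop 230,210) is at the gate. Now small steps with force readings.

```bash
python3 -m jog '0 -1.5 0 0 0 0 -1; 0 -3 -0.1 0 0 0 -1; 0 -4 -0.1 0 0 0 -1; 0 -5 -0.2 0 0 0 -1; 0 -6 -0.2 0 0 0 -1;0 -6 -0.2 0 0 0 -1'; python3 -c "
from h import *
st()"; python3 -m jog '0 -0.7 0 0 0 0 -1; 0 -1.4 -0.1 0 0 0 -1; 0 -2 -0.1 0 0 0 -1;0 -2 -0.1 0 0 0 -1'; python3 -c "
from h import *
st()";python3 -m jog '0 -0.7 0 0 0 0 -1; 0 -1.4 -0.1 0 0 0 -1; 0 -2 -0.1 0 0 0 -1;0 -2 -0.1 0 0 0 -1'; python3 -c "
from h import *
st()"
```

```text
clock: 14.98
eef_pos: [510.4, 48.4, 85.2]
tool_rot: [3.141, -0.0, -0.229]
force: [-0.4, -2.7, 0.0]
width: 15.4
t 14.97 paddle x 25.02 face 44.02 y -0.03 under 27.66 floor@front 23.54 F along -2.74 side -0.25 Fz 0.03 yaw -13.12 w 15.4
clock: 15.48
eef_pos: [510.9, 50.5, 85.2]
tool_rot: [3.141, -0.0, -0.229]
force: [-1.3, -4.9, 0.9]
width: 15.2
t 15.47 paddle x 27.11 face 46.11 y -0.03 under 27.73 floor@front 23.61 F along -5.06 side 0.18 Fz 0.91 yaw -13.12 w 15.2
clock: 15.98
eef_pos: [511.3, 52.3, 85.3]
tool_rot: [3.141, -0.0, -0.229]
force: [-1.3, -4.9, 0.9]
width: 15.3
t 15.97 paddle x 28.99 face 47.99 y -0.02 under 27.83 floor@front 23.68 F along -5.09 side 0.16 Fz 0.93 yaw -13.13 w 15.3
```

```bash
python3 -m jog '0 -0.7 0 0 0 0 -1; 0 -1.5 -0.1 0 0 0 -1;0 -1.5 -0.1 0 0 0 -1'; python3 -c "
from h import *
st()"; python3 -m jog '0 0 0 0 0 0 -1';  python3 -m jog '0 -0.7 0 0 0 0 -1; 0 -1.5 -0.1 0 0 0 -1;0 -1.5 -0.1 0 0 0 -1'; python3 -c "
from h import *
st();d=ctrl.get_image('scene'); crop(d,280,170,380,245,7,'pics/s8.png');st()"; python3 -m jog '0 0 0 0 0 0 -1'
```

```text
clock: 16.35
eef_pos: [511.6, 53.6, 85.4]
tool_rot: [3.141, -0.0, -0.229]
force: [-1.6, -4.9, 1.4]
width: 15.3
t 16.35 paddle x 30.3 face 49.3 y -0.02 under 27.92 floor@front 23.73 F along -5.13 side 0.47 Fz 1.4 yaw -13.13 w 15.3
clock: 16.48
eef_pos: [511.6, 53.6, 85.4]
tool_rot: [3.141, -0.0, -0.229]
force: [-1.2, -5.6, 1.8]
width: 15.1
clock: 16.85
eef_pos: [511.9, 54.8, 85.5]
tool_rot: [3.141, -0.0, -0.229]
force: [-0.7, -5.9, 1.6]
width: 15.2
t 16.85 paddle x 31.59 face 50.59 y -0.01 under 28.01 floor@front 23.77 F along -5.9 side -0.64 Fz 1.6 yaw -13.14 w 15.2
t 16.9 paddle x 31.59 face 50.59 y -0.0 under 28.0 floor@front 23.77 F along -5.77 side -0.02 Fz 1.34 yaw -13.14 w 15.8
clock: 17.02
eef_pos: [511.9, 54.9, 85.5]
tool_rot: [3.141, -0.0, -0.229]
force: [-1.3, -6.2, 0.8]
width: 15.3
```

View pics/s8.png

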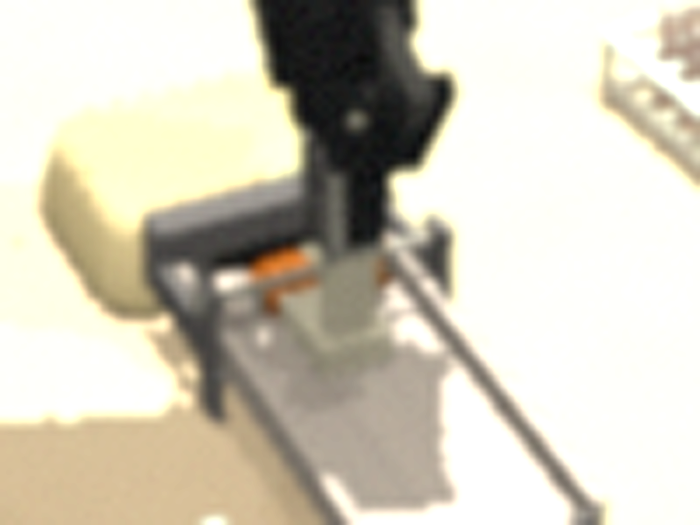

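```bash
python3 -m jog '0 -0.6 0 0 0 0 -1; 0 -1.2 0 0 0 0 -1;0 -1.2 0 0 0 0 -1'; python3 -c "
from h import *
st()"; python3 -m jog '0 0 0 0 0 0 -1';  python3 -m jog '0 -0.6 0 0 0 0 -1; 0 -1 0 0 0 0 -1;0 -1 0 0 0 0 -1'; python3 -c "
from h import *
st()"; python3 -m jog '0 0 0 0 0 0 -1';python3 -m jog '0 0 0 0 0 0 -1'
```

```text
clock: 17.4
eef_pos: [512.1, 55.6, 85.6]
tool_rot: [3.14, -0.0, -0.23]
force: [-1.5, -6.5, 1.7]
width: 14.9
t 17.4 paddle x 32.41 face 51.41 y -0.02 under 28.07 floor@front 23.8 F along -6.63 side 0.02 Fz 1.7 yaw -13.15 w 14.9
clock: 17.52
eef_pos: [512.1, 55.7, 85.6]
tool_rot: [3.14, -0.0, -0.23]
force: [-1.5, -6.0, 0.8]
width: 15.2
clock: 17.9
eef_pos: [512.3, 56.3, 85.6]
tool_rot: [3.14, -0.0, -0.23]
force: [-2.1, -7.6, 3.3]
width: 15.3
t 17.9 paddle x 33.14 face 52.14 y -0.05 under 28.13 floor@front 23.82 F along -7.86 side 0.32 Fz 3.29 yaw -13.16 w 15.3
clock: 18.02
eef_pos: [512.3, 56.3, 85.6]
tool_rot: [3.14, -0.0, -0.23]
force: [-1.3, -7.3, 2.1]
width: 15.5
clock: 18.15
eef_pos: [512.3, 56.4, 85.6]
tool_rot: [3.14, -0.0, -0.23]
force: [-1.6, -6.2, 2.1]
width: 15.1
```

About 7 N steady. I'll retreat slowly, watching whether the force vanishes early (latched) or follows the pad out.

```bash
python3 -m jog '0 1 0 0 0 0 -1; 0 2 0 0 0 0 -1;0 3 0 0 0 0 -1;0 4 0 0 0 0 -1;0 5 0 0 0 0 -1;0 6 0.2 0 0 0 -1;0 6 0.2 0 0 0 -1'; python3 -c "
from h import *
st()"; python3 -m jog '0 1 0 0 0 0 -1; 0 2 0 0 0 0 -1;0 3 0.1 0 0 0 -1;0 3 0.1 0 0 0 -1'; python3 -c "
from h import *
st()"; python3 -m jog '0 0 0 0 0 0 -1';python3 -m jog '0 1 0 0 0 0 -1;0 2 0 0 0 0 -1;0 2 0 0 0 0 -1'; python3 -c "
from h import *
st()"; python3 -m jog '0 0 0 0 0 0 -1';python3 -m jog '0 0 0 0 0 0 -1'
```

```text
clock: 19.02
eef_pos: [511.1, 51.9, 85.3]
tool_rot: [-3.141, 0.0, -0.229]
force: [0.3, -3.4, -1.2]
width: 15.3
t 19.02 paddle x 28.59 face 47.59 y 0.09 under 27.78 floor@front 23.67 F along -3.27 side -1.08 Fz -1.16 yaw -13.12 w 15.3
clock: 19.52
eef_pos: [510.4, 49.1, 85.2]
tool_rot: [-3.141, 0.0, -0.229]
force: [0.3, -2.8, -1.0]
width: 15.7
t 19.52 paddle x 25.63 face 44.63 y 0.16 under 27.68 floor@front 23.56 F along -2.66 side -0.96 Fz -1.02 yaw -13.11 w 15.7
clock: 19.65
eef_pos: [510.4, 49.1, 85.2]
tool_rot: [-3.141, 0.0, -0.229]
force: [-0.5, -2.8, -0.6]
width: 15.2
clock: 20.02
eef_pos: [510.0, 47.8, 85.2]
tool_rot: [-3.14, 0.001, -0.228]
force: [-0.5, -1.1, -1.1]
width: 15.3
t 20.02 paddle x 24.31 face 43.31 y 0.29 under 27.68 floor@front 23.52 F along -1.15 side 0.2 Fz -1.12 yaw -13.08 w 15.3
clock: 20.15
eef_pos: [510.0, 47.5, 85.2]
tool_rot: [-3.141, 0.0, -0.228]
force: [-0.1, 0.2, -0.3]
width: 15.6
clock: 20.27
eef_pos: [510.0, 47.2, 85.2]
tool_rot: [-3.141, 0.0, -0.229]
force: [-0.1, 0.2, -0.7]
width: 15.2
```

The force dropped from 2.8 to 0 N at face x ≈ 43.5: the gate carries the vial. Back off and look.

```bash
python3 -m jog '0 2 0 0 0 0 -1; 0 5 0.1 0 0 0 -1;0 9 0.3 0 0 0 -1;0 14 0.5 0 0 0 -1;0 20 0.7 0 0 0 -1;0 28 1 0 0 0 -1;0 36 1.2 0 0 0 -1;0 36 1.2 0 0 0 -1'
python3 - <<'E'
from h import *
st();d=ctrl.get_image('scene'); crop(d,280,170,380,245,7,'pics/s9.png')
c=cloud(d); q=c[...,:2]-[508,34.3]; x=q@[np.cos(TY),np.sin(TY)]; y=q@[-np.sin(TY),np.cos(TY)]
im=d["image"].astype(int); m=(im[...,0]>im[...,2]*2)&(im[...,0]>90)&(x>-100)&(x<100)&(abs(y)<36)
print(m.sum(),x[m].min(),x[m].max(),np.median(x[m]),c[...,2][m].max())
E
```

```text
clock: 21.28
eef_pos: [501.6, 10.9, 84.1]
tool_rot: [3.141, -0.0, -0.231]
force: [0.1, -0.5, -0.6]
width: 15.4
t 21.27 paddle x -13.54 face 5.46 y -0.05 under 26.59 floor@front 22.19 F along -0.46 side -0.17 Fz -0.58 yaw -13.21 w 15.4
22 44.45865170502341 52.748879493015885 47.89293978396829 47.605156828928045
```

View pics/s9.png

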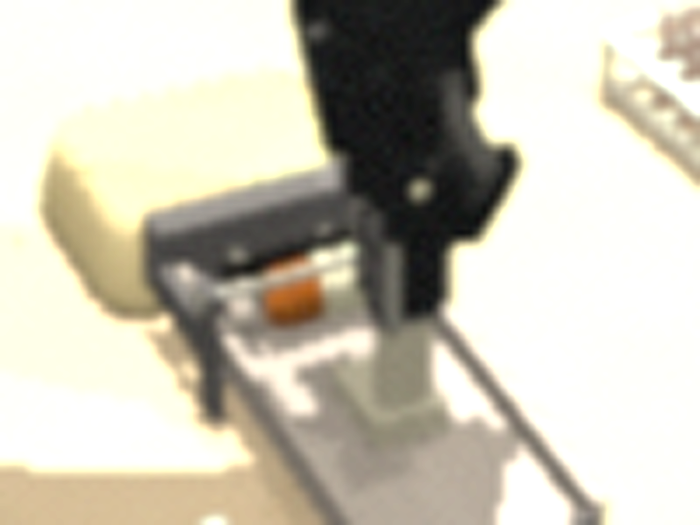

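The vial (crop 290,290) stays behind the axle and gate legs, with clear floor between it and the shoe. Lift and go back.

```bash
python3 -m jog '0 2 -4 0 0 0 -1; 0 5 -12 0 0 0 -1;0 8 -24 0 0 0 -1;0 12 -38 0 0 0 -1;0 16 -52 0 0 0 -1;0 20 -60 0 0 0 -1;0 20 -60 0 0 0 -1'; python3 -c "
from h import *
st();go(453,-284.5,145,3)
for f in('scene3','scene2','top2'):
    c=cloud(load(f+'.npz')); m=(abs(c[...,0]-453)<40)&(abs(c[...,1]+273)<40)&(c[...,2]>22.5)&(c[...,2]<30); p=c[m]; print(f,len(p),cv2.minAreaRect(np.float32(p[:,:2])) if len(p)>4 else '')
"
```

```text
clock: 22.2
eef_pos: [497.6, -7.9, 144.7]
tool_rot: [-3.141, -0.001, -0.229]
force: [-0.2, 0.4, -0.1]
width: 15.0
t 22.2 paddle x -32.77 face -13.77 y -0.42 under 87.22 floor@front 21.52 F along 0.33 side 0.32 Fz -0.12 yaw -13.14 w 15.0
shift [ 19.4 279.5  -0.4] rot [ -0.   -0.1 -16.1]
scene3 254 ((453.9974060058594, -273.5708312988281), (50.753211975097656, 57.13423156738281), 4.443746566772461)
scene2 256 ((453.3135986328125, -273.8063659667969), (50.28443908691406, 57.13505172729492), 5.189273357391357)
top2 62 ((451.2465515136719, -272.15374755859375), (47.978172302246094, 55.39686584472656), 5.070330619812012)
```

```bash
python3 -m jog '3 40 0 0 0 -2 -1; 6 85 0 0 0 -5 -1;9 130 0 0 0 -8 -1;12 175 0 0 0 -11 -1;15 220 0 0 0 -14 -1;18 255 0 0 0 -16 -1;19.5 279 0 0 0 -16.5 -1;19.5 279 0 0 0 -16.5 -1'
python3 - <<'E'
from h import *
go(453.7,-284,145,3.5)
for n,o in(("scene",0),("top",0)):
    d=ctrl.get_image(n); np.savez(n+"4.npz",**d); c=cloud(d)
    near=(abs(c[...,0]-453)<45)&(abs(c[...,1]+273)<45)
    for lo,hi in((22.5,30),(99,106)):
        p=c[near&(c[...,2]>lo)&(c[...,2]<hi)]; print(n,lo,len(p),cv2.minAreaRect(np.float32(p[:,:2])) if len(p)>4 else '')
    crop(d,250,150,400,240,4,f"pics/{n}6.png")
E
```

```text
clock: 23.2
eef_pos: [452.0, -285.7, 143.8]
tool_rot: [3.141, 0.001, 0.055]
force: [0.0, -0.1, -0.9]
width: 15.2
shift [ 1.8 -1.6 -1.2] rot [ 0.1  0.  -0.3]
scene 22.5 256 ((453.6922912597656, -273.348388671875), (49.1205940246582, 57.37932205200195), 5.225228786468506)
scene 99 173 ((451.7120361328125, -274.0785217285156), (30.20494842529297, 38.730018615722656), 0.1541837751865387)
top 22.5 79 ((451.7784423828125, -272.301513671875), (48.0540885925293, 56.291019439697266), 3.5928940773010254)
top 99 57 ((451.0485534667969, -270.6548767089844), (27.295337677001953, 35.98499298095703), 1.471939206123352)
```

View pics/top6.png

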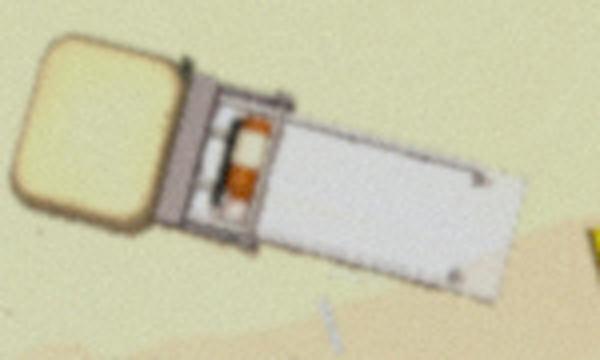

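View pics/scene6.png

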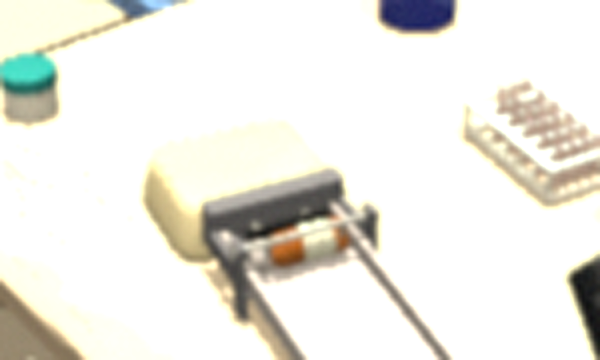

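Both views show the vial retained in the bay (top crop 245,155), gate shut. Correct lateral position by about (+2, +1) mm and lower the paddle.

```bash
python3 -m jog '1 -0.5 5 0 0 -1 -1; 1.8 -1 15 0 0 -1 -1;1.8 -1 28 0 0 -1 -1;1.8 -1 40 0 0 -1 -1;1.8 -1 48 0 0 -1 -1;1.8 -1 52 0 0 -1 -1;1.8 -1 52 0 0 -1 -1'
python3 - <<'E'
from h import *
go(453.8,-284,62.5,4)
for n in("scene","top"):
    d=ctrl.get_image(n); c=cloud(d)
    near=(abs(c[...,0]-453)<45)&(abs(c[...,1]+273)<45)
    for lo,hi in((22.5,30),(44,54)):
        p=c[near&(c[...,2]>lo)&(c[...,2]<hi)]; print(n,lo,len(p),cv2.minAreaRect(np.float32(p[:,:2])) if len(p)>4 else '')
    if n=="scene": crop(d,360,250,460,350,6,"pics/s10.png")
E
```

```text
clock: 24.18
eef_pos: [454.5, -282.7, 91.8]
tool_rot: [-3.141, 0.0, 0.076]
force: [0.4, -0.3, -1.0]
width: 15.2
shift [-0.8  1.2 29.3] rot [-0.   0.   0.4]
scene 22.5 168 ((453.24273681640625, -274.1317138671875), (49.59001159667969, 55.78630065917969), 4.022531509399414)
scene 44 197 ((454.2459716796875, -271.6427917480469), (33.093788146972656, 38.68762969970703), 2.2458324432373047)
top 22.5 0 
top 44 0
```

View pics/s10.png

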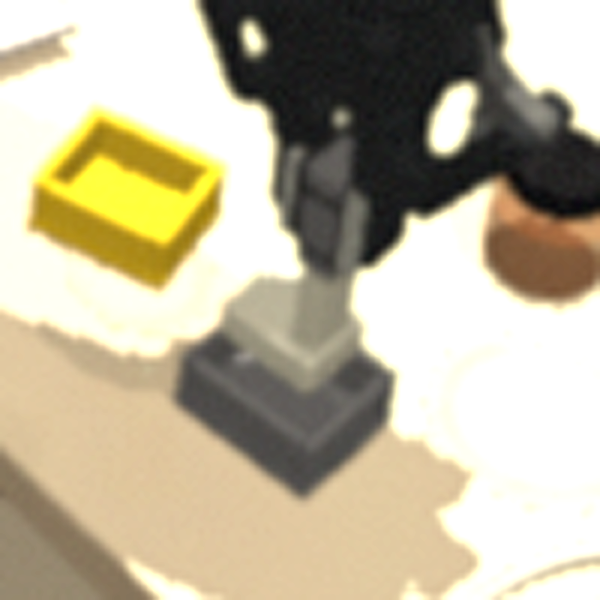

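The shoe hovers just above the stand opening, about 2 mm toward +y. Shift and lower in.

```bash
python3 -m jog '-0.8 1.7 2 0 0 0 -1; -0.8 1.7 5 0 0 0 -1;-0.8 1.7 9 0 0 0 -1;-0.8 1.7 13 0 0 0 -1;-0.8 1.7 17 0 0 0 -1;-0.8 1.7 17 0 0 0 -1'; python3 -m jog '0 0 3 0 0 0 -1; 0 0 6 0 0 0 -1;0 0 9 0 0 0 -1;0 0 11 0 0 0 -1;0 0 11 0 0 0 -1'; python3 -c "
from h import *
go(453.8,-284,62.5,4)"
```

```text
clock: 25.02
eef_pos: [453.8, -284.2, 74.6]
tool_rot: [-3.141, 0.001, 0.076]
force: [0.4, 0.7, -0.8]
width: 15.4
clock: 25.65
eef_pos: [453.9, -284.3, 63.8]
tool_rot: [-3.141, 0.0, 0.076]
force: [0.3, 0.2, -0.4]
width: 15.4
shift [-0.1 -0.3  1.3] rot [-0.   0.   0.4]
```

```bash
python3 -m jog '0 0 0.5 0 0 0 -1; 0 0 1 0 0 0 -1; 0 0 1.3 0 0 0 -1; 0 0 1.3 0 0 0 -1'; python3 -m jog '0 0 0 0 0 0 -1'
```

```text
clock: 26.15
eef_pos: [454.0, -284.4, 62.7]
tool_rot: [-3.142, 0.0, 0.076]
force: [-0.2, 0.3, 0.6]
width: 15.3
clock: 26.28
eef_pos: [454.0, -284.4, 62.7]
tool_rot: [3.142, 0.0, 0.076]
force: [-1.0, 0.2, -0.2]
width: 15.5
```

```bash
python3 -m jog '0 0 0.3 0 0 0 -0.6; 0 0 0.3 0 0 0 -0.4; 0 0 0.3 0 0 0 -0.2; 0 0 0.3 0 0 0 0.2; 0 0 0.3 0 0 0 0.6; 0 0 0.3 0 0 0 1; 0 0 0.3 0 0 0 1; 0 0 0.3 0 0 0 1'; python3 -m jog '0 0 0 0 0 0 1;0 0 -10 0 0 0 1; 0 0 -25 0 0 0 1; 0 0 -45 0 0 0 1; 0 0 -75 0 0 0 1; 0 0 -110 0 0 0 1; 0 0 -140 0 0 0 1; 0 0 -140 0 0 0 1'
python3 - <<'E'
from h import *
for n in("scene","top"):
    d=ctrl.get_image(n); c=cloud(d); np.savez(n+"7.npz",**d)
    near=(abs(c[...,0]-453)<45)&(abs(c[...,1]+273)<45)
    for lo,hi in((22.5,30),(85,106)):
        p=c[near&(c[...,2]>lo)&(c[...,2]<hi)]; print(n,lo,len(p),cv2.minAreaRect(np.float32(p[:,:2])) if len(p)>4 else '',p[:,2].max() if len(p) else '')
crop(load("scene7.npz"),290,180,490,345,4,"pics/s11.png")
E
```

```text
clock: 27.28
eef_pos: [454.0, -284.3, 62.4]
tool_rot: [-3.142, 0.0, 0.076]
force: [-0.7, 0.1, 1.1]
width: 85.2
clock: 28.28
eef_pos: [455.2, -285.5, 205.4]
tool_rot: [3.138, -0.005, 0.076]
force: [0.9, -0.3, -0.4]
width: 85.4
scene 22.5 237 ((453.509521484375, -273.33966064453125), (49.770328521728516, 56.61489486694336), 6.440359592437744) 29.47921751812795
scene 85 137 ((453.9496765136719, -284.5793762207031), (23.940364837646484, 16.633132934570312), 5.533836841583252) 101.78722393979196
top 22.5 114 ((451.23199462890625, -271.9640808105469), (47.943389892578125, 55.78025817871094), 5.040050983428955) 29.897187679869887
top 85 0
```

View pics/s11.png

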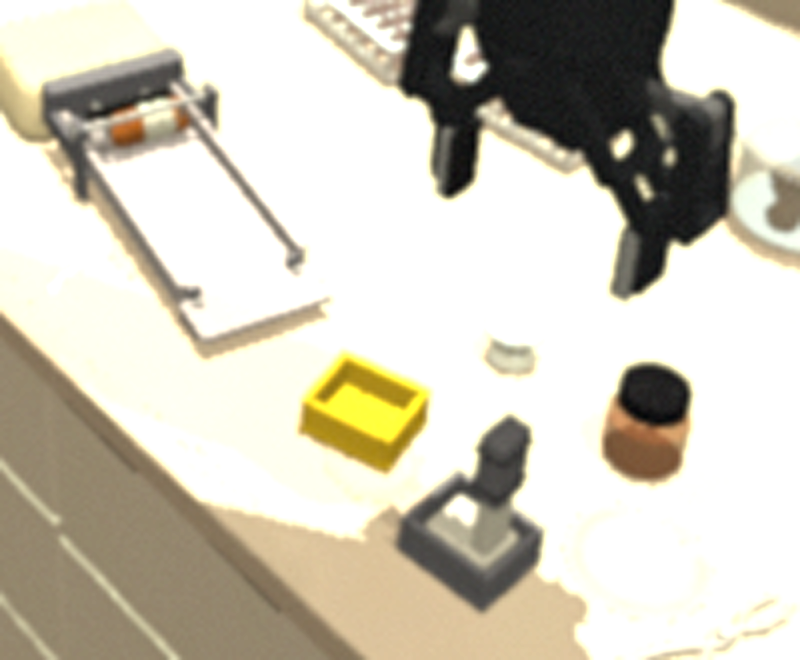

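The paddle stands upright in the grey stand (crop 490,520), the vial is still in the bay (150,120), and the bystanders are untouched. Hand in.

```bash
python3 -m jog '0 0 0 0 0 0 1;0 0 0 0 0 0 1;0 0 0 0 0 0 1'; python3 -c "
from cell import ctrl
print(ctrl.finish_job())"
```

```text
clock: 28.75
eef_pos: [453.7, -284.3, 201.9]
tool_rot: [-3.141, 0.001, 0.076]
force: [-0.2, -1.0, 0.5]
width: 85.5
the job is handed in; nothing more can be done
None
```

I took the paddle from its stand, rolled the vial up the track and under the gate, and pressed it against the pad with about 7 N steady (peak reading about 7.9 N). On the slow retreat the push force dropped to about 0 N with the shoe's face at about x = 43.5 mm of the track. That puts the vial's centre at about 55 mm, held by the gate.

- **Vial:** after the paddle was withdrawn, both cameras showed it still in the bay behind the gate. The scene camera's last picture before hand-in showed the same.
- **Paddle:** the scene camera shows it back in its grey stand, upright, within about 1 mm of the stand's middle. The arm hid the handle from the top camera at that last look, so this rests on the scene camera alone. The two cameras disagreed by 1 to 2 mm throughout.
- **Bystanders:** the dish and jar look undisturbed in the last picture. I did not measure any of the three again. The arm passed near the cement pot only once, on the first move, at about 230 mm height.
- **Arm:** it was clear of everything, gripper open, when I handed the job in at 28.75 s. No verdict was reported.

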